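# Line glassware up by height on the photo board

## Task

Line up the measuring cylinder, the white bottle, the beaker and the small vial by height on the photo board for the record photograph, each standing upright on the centre of its own ring mark: the tallest next to the tall scale post, then stepping down to the shortest next to the low stud. Do not tip any of them over on the way, and leave the eraser, the loupe and the green tin where they are.

Things in the scene. Friction and masses are not known exactly. Their poses are not given: they have to be found in the camera images.
- photo_board: Dark rubber photo board lying fixed on the table, 92 mm (its x) by 450 mm (its y) and 4 mm thick. Origin: centre of its underside, on the table. Along its y axis run four identical white ring marks (72 mm across, a small cross in the centre), centred at x = 0 and y = -135, -45, +45 and +135 mm in its frame. The board's top, on which things are to stand, is 4 mm above the origin.
- scale_post: White square upright post with black graduations, 12 mm thick and 91 mm tall, on a round foot 28 mm across; fixed on the middle line of the board at one end, 68 mm beyond the last mark (y = +203 or -203 mm in the board's frame, either end). Origin: centre of its underside, on the board's top. It marks the end for the tallest thing.
- end_stud: Low dark steel stud, 28 mm across and 16 mm tall, fixed on the board at the end opposite the post, also 68 mm beyond the last mark. Origin: centre of its underside, on the board's top. It marks the end for the shortest thing.
- measuring_cylinder: Clear measuring cylinder, open and empty, the tallest: 156 mm tall, straight round tube 24 mm across from 8 mm up to the rim, on a flat blue foot 48 mm across and 6 mm thick; about 70 g, loose. Origin: centre of its underside; z up.
- white_bottle: White screw-cap solution bottle, the second tallest: 98 mm tall, round body 48 mm across with straight sides up to 68 mm, narrowing above that to the cap, yellow cap 32 mm across from 82 to 98 mm; about 0.13 kg, loose. Origin: centre of its underside; z up.
- glass_beaker: Clear glass beaker, open and empty, the third tallest: 67 mm tall, 52 mm across along its own x, 59 mm along its own y, where the rim has a pouring lip; 50 g, loose. Best gripped from outside along its x. Origin: centre of its underside; z up.
- small_vial: Small clear sample vial with a black cap, the shortest: 51 mm tall, body 20 mm across up to about 40 mm, cap 18 mm across above; 15 g, loose. Origin: centre of its underside; z up.
- eraser: Bystander, loose: block eraser in a sleeve, 23 x 52 x 13 mm, lying on the table. Origin: centre of its underside, long side along its y.
- loupe: Bystander, loose: black stand loupe, 42 mm across, 34 mm tall. Origin: centre of its underside.
- green_tin: Bystander, loose: round green tin, 64 mm across, 23 mm tall. Origin: centre of its underside.
There are look-alikes about, which are no part of the job. What is shaped like the small_vial but blue is not meant.

How it is judged:
By the outcome, as a careful person would: the job done as asked, in the order asked, and still so for the second after the job is handed in, with the robot touching nothing.
It also fails if it takes over 93 s, if anything falls off the work surface, if the arm or the gripper's body presses on something with over 40 N, if the wrist force passes 120 N, or if a joint passes its speed limit or range.

## Robot

A 6-joint arm with a two-finger parallel gripper is mounted at the origin on a cart in front of the work surface, level with it; the furniture and walls round the work are solid. World frame = base frame: x ahead of the robot, y to its left, z up, the work surface at z = 0. Lengths are in mm, angles in rad, forces in N, time in s.
With the tool pointing down it reaches from about 225 to 875 mm from the base axis. Payload 3.4 kg.
Tool frame: the origin (TCP) lies on the mounting face of the last link; the fingertips stand 173 mm ahead of it and the grasp point (between the pads) lies 155 mm ahead of it; z points along the fingers, y is the line along which they close (so a half turn about z gives the same grasp; the last joint's range is limited). The gripper opens to 85 mm and grips with 20 to 120 N. Pads are 22 mm wide; open, the fingers measure 114 mm over their backs; the gripper's body (76 mm by 85 mm) begins 54 mm behind the grasp point. The pads swing forward as they close: fully open they stand 13 mm farther back than shut.
Start: joints at [-1.333, 0.276, 1.505, -0, 1.361, -0.121], TCP at [201.909, -538.402, 404.728] pointing down, gripper open.
Joint ranges: [-2.89, 2.89], [-0.75, 2.08], [0.22, 2.7], [-1.18, 4.32], [0.11, 2.71], [-2.7, 2.7]. Speed limits (rad/s): [2.57, 2.57, 3.14, 3.14, 3.14, 3.14].

## Interface

Orientations are given as a rotation vector (axis times angle).
In Python, from workcell import read_state, read_camera, camera_params, hand_in gives the robot as it stands. The module is installed in compiled form; this text tells all that it offers.
- The arm moves only by the shell command python3 -m jog 'ROWS' [FORCE]. ROWS is a JSON object of lists of equal length, an entry for each row: "xyz": the shift along the tool's x, y, z in mm, a list of three; "yaw": the turn about the tool's z in degrees; "fingers": the finger opening in mm, from 0 to 85.4. In form: {"xyz": [[dx, dy, dz], ...], "yaw": [yaw, ...], "fingers": [fingers, ...]}. A call has 1 to 8 rows; each row is the pose to reach, as a shift and turn from the pose commanded when the call began, along the tool's axes at that moment; what a row does not reach only later rows make up. A row lasts 1/12 s, in which the tool goes at most 41.7 mm and 7.16 degrees, less where a joint would pass 70% of its speed; a pose out of reach is approached as far as the arm can. A call with a gripper value outside its range is refused whole. The fingers move at their own pace and stop on an object; FORCE is the grip in N (left out, the last holds). Time passes only in rows, so rows that repeat a pose let the fingers close. It gives the time, the measured TCP pose, the force, the opening and the grip force at its end, in the units of the state.
- read_state(): the state, without advancing time (a new reading comes with each control period).
- read_camera(name): name is "scene" or "top"; returns the picture (480x640x3 uint8, blue, green, red); there is no depth.
- camera_params(name): a dict with "mtx" (3x3 intrinsics, pixels), "k1" (the pictures are not rectified: a ray, as slopes to the right and down, at radius r is drawn at 1 + k1 r^2 times it, then the intrinsics apply), "rvec" (rotation vector, rad) and "tvec" (3), from world to camera coordinates, as OpenCV has them. Camera axes: x right, y down, z forward; pixel columns grow to the right and rows downward; lengths in mm; the calibration is good to about 2 mm. A picture is of the moment at which its call begins. camera_params takes no time and is no camera call.
- hand_in(): hands the job in; it is judged then, once.
The state is a dict: "time": time; "joint_positions": joint angles; "joint_velocities": joint speeds; "effort": joint torques, N m; "tcp_pos": TCP position; "orientation": TCP orientation; "wrist_force": force on the tool from outside, world axes, zero at the start; "torque": the same for the moment, N m; "width": finger opening in mm; "gripper_force": force on a finger pad.
Only numpy, scipy, OpenCV 4.12 (cv2) and the standard library are available. Lean on these libraries where they do the work, as an engineer would, in place of code of your own. Each camera call takes 0.05 s, during which the arm holds its last target. There are 200 camera calls.

## Working session

There is one attempt and no reset: what is moved stays moved. The work goes in short steps, Python scripts to look and compute and a shell command to move; the robot and the scene stay as the last step left them, time stands still between calls to the robot, and variables do not carry over. Pictures are saved under pics/ and viewed, at most 14 in all, crops included, and the job is handed in when it is done.

```bash
mkdir -p pics; python3 - <<'E'
from workcell import *
import cv2
for n in("scene","top"):
    cv2.imwrite(f"pics/{n}0.png",read_camera(n)); print(n,camera_params(n))
print(read_state())
E
```

```text
scene {'mtx': array([[485.33778187,   0.        , 318.51274962],
       [  0.        , 485.33778187, 235.61066787],
       [  0.        ,   0.        ,   1.        ]]), 'k1': -0.04839139846969061, 'rvec': array([ 1.10505779, -2.18004609,  1.2143464 ]), 'tvec': array([426.41799322, 282.87098854, 617.59196259])}
top {'mtx': array([[522.45211596,   0.        , 312.82151048],
       [  0.        , 522.45211596, 229.62333405],
       [  0.        ,   0.        ,   1.        ]]), 'k1': -0.1320581496176852, 'rvec': array([ 2.10957132, -2.14918595,  0.15919131]), 'tvec': array([ 127.98900477,  580.34584963, 1065.31064476])}
{'time': 0.1, 'joint_positions': array([-1.33300820e+00,  2.76531260e-01,  1.50601301e+00, -9.71567342e-06,
        1.36072183e+00, -1.20999784e-01]), 'joint_velocities': array([ 0.00084193, -0.00081713, -0.00450133,  0.0006175 ,  0.00015623,
       -0.00130194]), 'effort': array([ 1.95579858e-03, -4.17702305e+01, -2.46404636e+01, -1.30672984e-04,
        5.75710146e-03,  1.05646222e-05]), 'tcp_pos': array([ 201.85267153, -538.19870671,  403.92368115]), 'orientation': array([-3.08953260e+00, -5.60269861e-01,  1.68218569e-04]), 'wrist_force': array([ 0.80232423, -1.15892255,  0.11995997]), 'torque': array([ 0.02066233, -0.00508028, -0.02868667]), 'gripper_force': 0.0, 'width': 85.16606885565889}
```

View pics/top0.png

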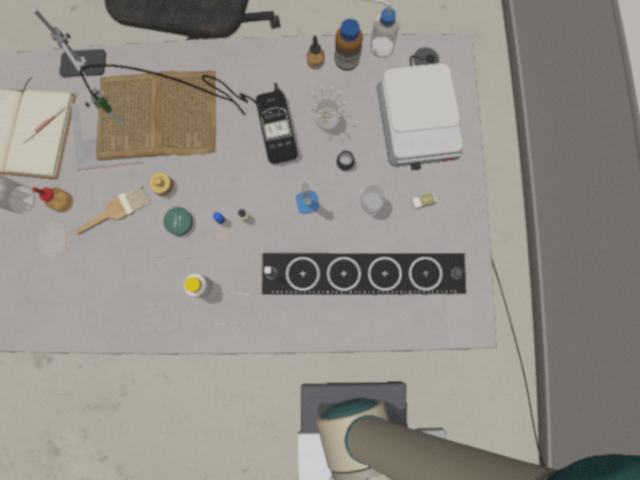

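View pics/scene0.png

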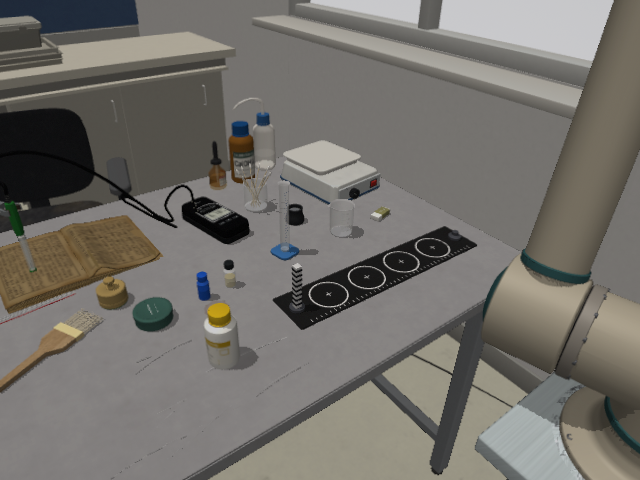

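The top view shows the board with its post at the left (268,271), the stud at (457,272), and rings at x≈303, 344, 385 and 426, y≈274. The cylinder foot is at (307,203), the beaker at (373,200), the bottle at (195,285), the black-capped vial at (243,215) and the blue look-alike at (219,217).

```bash
python3 - <<'E'
import cv2
t=cv2.imread("pics/top0.png"); s=cv2.imread("pics/scene0.png")
cv2.imwrite("pics/c1.png",cv2.resize(t[175:305,170:330],None,fx=5,fy=4.6,interpolation=cv2.INTER_CUBIC)[:598])
cv2.imwrite("pics/c2.png",cv2.resize(t[175:295,325:485],None,fx=5,fy=5,interpolation=cv2.INTER_CUBIC))
cv2.imwrite("pics/c3.png",cv2.resize(s[170:370,190:390],None,fx=3,fy=3,interpolation=cv2.INTER_CUBIC))
E
```

```text
(no output)
```

View pics/c1.png

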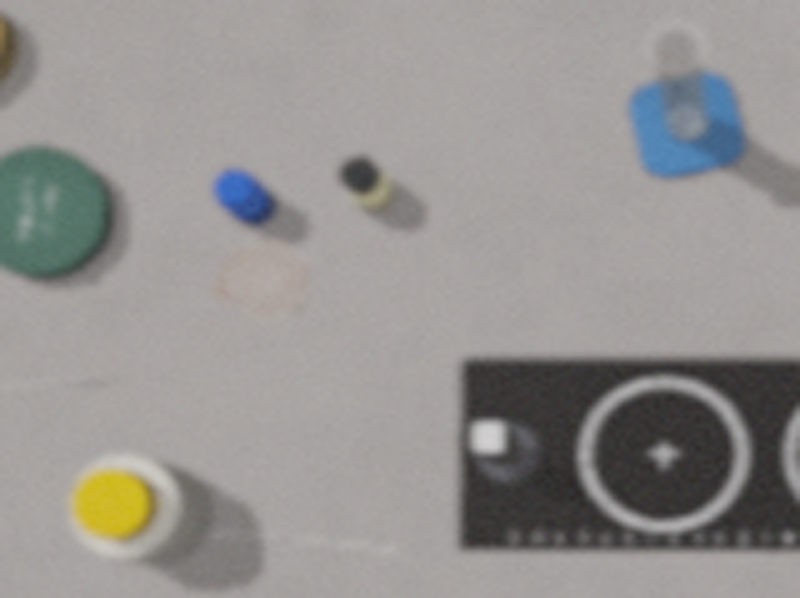

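View pics/c2.png

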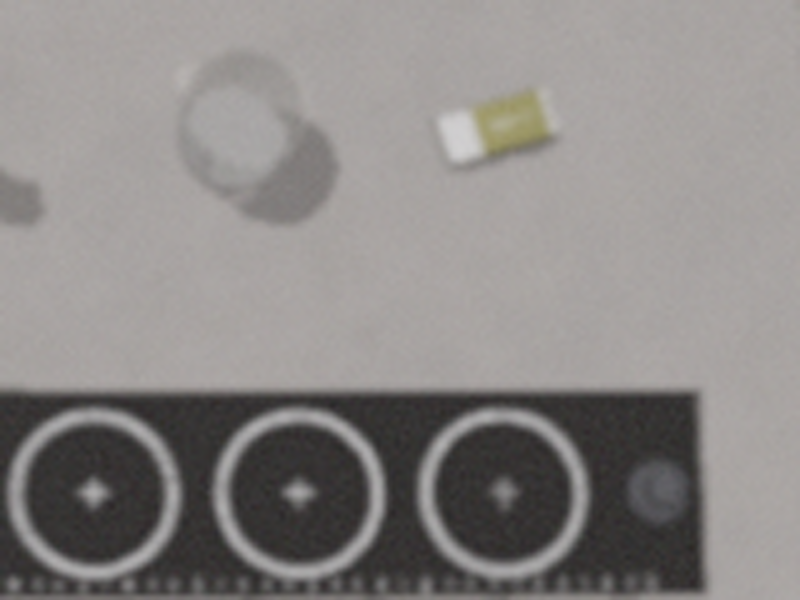

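View pics/c3.png

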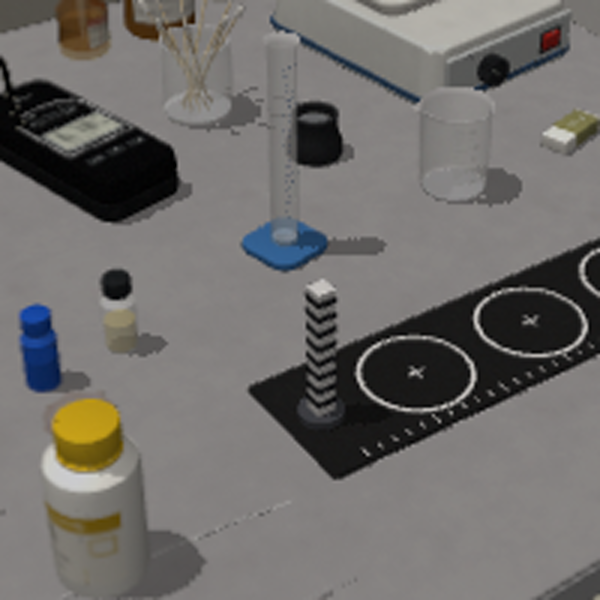

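The crops show the cap of the vial at (361,175) and of the bottle at (113,504) in c1. The beaker rim is centred at about (241,110) in c2, with its lip at (185,75) toward the upper left. Next I convert these to world positions.

```bash
cat > h.py <<'E'
import numpy as np, cv2
from workcell import *
def ray(cam,px):
    p=camera_params(cam);R=cv2.Rodrigues(p["rvec"])[0]
    d=np.array([p["k1"],0,0,0,0.])
    u=cv2.undistortPoints(np.array([[px]],float),p["mtx"],d).ravel()
    return -R.T@p["tvec"].ravel(), R.T@np.array([u[0],u[1],1])
def at(cam,px,z):
    o,d=ray(cam,px); return (o+d*(z-o[2])/d[2])[:2].round(1)
def proj(cam,P):
    p=camera_params(cam)
    return cv2.projectPoints(np.array(P,float).reshape(-1,3),p["rvec"],p["tvec"],p["mtx"],np.array([p["k1"],0,0,0,0.]))[0].reshape(-1,2)
def R(): return cv2.Rodrigues(read_state()["orientation"])[0]
E
python3 - <<'E'
from h import *
c1=lambda u,v:(170+(u+.5)/5-.5,175+(v+.5)/4.6-.5)
c2=lambda u,v:(325+(u+.5)/5-.5,175+(v+.5)/5-.5)
c3=lambda u,v:(190+(u+.5)/3-.5,170+(v+.5)/3-.5)
for n,c,px,z in [("vial","top",c1(361,175),51),("vial","scene",c3(117,277),51),
("bottle","top",c1(113,504),98),("bottle","scene",c3(88,418),98),
("foot","top",c1(687,124),6),("foot","scene",c3(285,242),6),("cylrim","top",c1(678,42),156),("cylrim","scene",c3(283,40),156),
("post","top",c1(488,438),95),("post","scene",c3(320,288),95),
("cr1","top",c1(664,455),4),("cr1","scene",c3(417,371),4),("cr2","top",c2(92,492),4),("cr2","scene",c3(530,321),4),("cr3","top",c2(298,492),4),("cr4","top",c2(503,492),4),
("bk rim","top",c2(241,110),67),("bk base","top",c2(237,135),0),("bk rim","scene",c3(457,103),67),("bk base","scene",c3(452,184),0),("lip","top",c2(185,75),67),
("loupe","top",(345.5,159),34),("blue","top",c1(238,186),51),("tin","top",c1(45,212),23),("eraser","top",c2(498,128),13)]:
    print(n,c,at(c,px,z))
print("tool axes",R().round(3).tolist())
E
```

```text
vial top [622.2 269.1]
vial scene [622.4 267.6]
bottle top [467.3 362.9]
bottle scene [468.1 361.8]
foot top [653.5 129.6]
foot scene [651.4 128.9]
cylrim top [656.  129.1]
cylrim scene [652.9 127.2]
post top [494.4 210.3]
post scene [494.3 209.5]
cr1 top [493.  142.3]
cr1 scene [494.3 138.7]
cr2 top [492.4  53.3]
cr2 scene [492.  50.]
cr3 top [490.6 -37. ]
cr4 top [ 488.5 -127.4]
bk rim top [648.  -11.4]
bk base top [651.8 -16.2]
bk rim scene [651.9 -17.5]
bk base scene [651.8 -17.1]
lip top [663.7  11.8]
loupe top [742.   42.3]
blue top [618.1 322.5]
tin top [612.8 414.7]
eraser top [ 650.  -131.7]
tool axes [[0.936, 0.351, -0.0], [0.351, -0.936, 0.002], [0.0, -0.002, -1.0]]
```

```bash
cat > d.py <<'E'
# d.py x y z yaw : shift in tool axes and yaw (deg) still to go to the world target
import sys
from h import *
s=read_state();r=R();t=np.array(list(map(float,sys.argv[1:4])))
w=np.degrees(np.arctan2(r[1,0],r[0,0]))
print("t",round(s["time"],2),"pos",s["tcp_pos"].round(1),"yaw",w.round(1),"w",round(s["width"],1),"gf",round(s["gripper_force"],1),"F",s["wrist_force"].round(1),"j",s["joint_positions"].round(2))
print("TO GO",(r.T@(t-s["tcp_pos"])).round(1),"yaw",(-(float(sys.argv[4])-w)).round(1))
E
python3 -m jog '{"xyz":[[29,-26,0],[59,-53,0],[89,-80,0],[119,-107,0],[148,-134,0],[178,-160,0],[208,-187,0],[238,-214,0]],"yaw":[-7,-14,-21,-28,-35,-42,-49,-56],"fingers":[85,85,85,85,85,85,85,85]}' 25
python3 d.py 622.3 268.4 300 90
```

```text
time: 0.77
tcp_pos: [349.9, -252.6, 404.5]
orientation: [-2.461, -1.953, -0.0]
wrist_force: [0.6, 0.5, 0.3]
width: 84.7
gripper_force: 0.0
t 0.77 pos [ 349.9 -252.6  404.5] yaw 76.9 w 84.7 gf 0.0 F [0.6 0.5 0.3] j [-0.79  0.06  1.78  0.    1.3  -0.56]
TO GO [569.2 146.9 104.6] yaw -13.1
```

```bash

python3 -m jog '{"xyz":[[38,10,0],[76,20,0],[114,30,0],[152,40,0],[190,50,0],[228,60,0],[266,70,0],[304,80,0]],"yaw":[-6,-13,-13,-13,-13,-13,-13,-13],"fingers":[85,85,85,85,85,85,85,85]}'
python3 d.py 622.3 268.4 300 90
```

```text
time: 1.43
tcp_pos: [498.4, 24.7, 404.5]
orientation: [-2.229, -2.213, 0.001]
wrist_force: [0.8, -0.4, -0.2]
width: 85.0
gripper_force: 0.0
t 1.43 pos [498.4  24.7 404.5] yaw 89.6 w 85.0 gf 0.0 F [ 0.8 -0.4 -0.2] j [-0.09  0.16  1.66 -0.    1.32 -0.08]
TO GO [244.7 122.2 104.3] yaw -0.4
```

```bash

python3 -m jog '{"xyz":[[34,17,10],[68,34,20],[102,51,30],[136,68,40],[170,85,60],[200,100,80],[215,112,100],[215,112,100]],"yaw":[0,0,0,0,0,0,0,0],"fingers":[85,85,85,85,85,85,60,60]}'
python3 -m jog '{"xyz":[[0,0,0],[0,0,0]],"yaw":[0,0],"fingers":[60,60]}'
python3 d.py 622.3 268.4 181 90
```

```text
time: 2.1
tcp_pos: [612.2, 239.9, 299.0]
orientation: [-2.224, -2.213, 0.008]
wrist_force: [-0.8, 0.2, -0.3]
width: 63.4
gripper_force: 0.0
time: 2.27
tcp_pos: [611.5, 236.3, 304.6]
orientation: [-2.23, -2.213, 0.002]
wrist_force: [-0.0, -0.1, 0.6]
width: 60.0
gripper_force: 0.0
t 2.27 pos [611.5 236.3 304.6] yaw 89.6 w 60.0 gf 0.0 F [-0.  -0.1  0.6] j [ 0.26  0.46  1.47 -0.    1.21  0.27]
TO GO [ 32.3  10.7 123.6] yaw -0.4
```

```bash

python3 -m jog '{"xyz":[[20,6,5],[32.3,10.7,20],[32.3,10.7,40],[32.3,10.7,60],[32.3,10.7,60],[32.3,10.7,60]],"yaw":[0,-0.4,-0.4,-0.4,-0.4,-0.4],"fingers":[60,60,50,50,50,50]}'
python3 d.py 622.3 268.4 181 90
python3 - <<'E'
from h import *
a=read_camera("top");b=read_camera("scene")
k=lambda i:cv2.resize(i,None,fx=4,fy=4,interpolation=cv2.INTER_CUBIC)
cv2.imwrite("pics/v1.png",np.hstack([k(a[150:270,190:290]),k(b[200:320,180:280])]))
E
```

```text
time: 2.77
tcp_pos: [622.2, 268.3, 244.0]
orientation: [-2.222, -2.22, 0.003]
wrist_force: [-0.5, 0.1, -0.8]
width: 49.9
gripper_force: 0.0
t 2.77 pos [622.2 268.3 244. ] yaw 89.9 w 49.9 gf 0.0 F [-0.5  0.1 -0.8] j [ 0.3   0.54  1.49 -0.    1.11  0.31]
TO GO [ 0.2  0.2 63. ] yaw -0.1
```

View pics/v1.png

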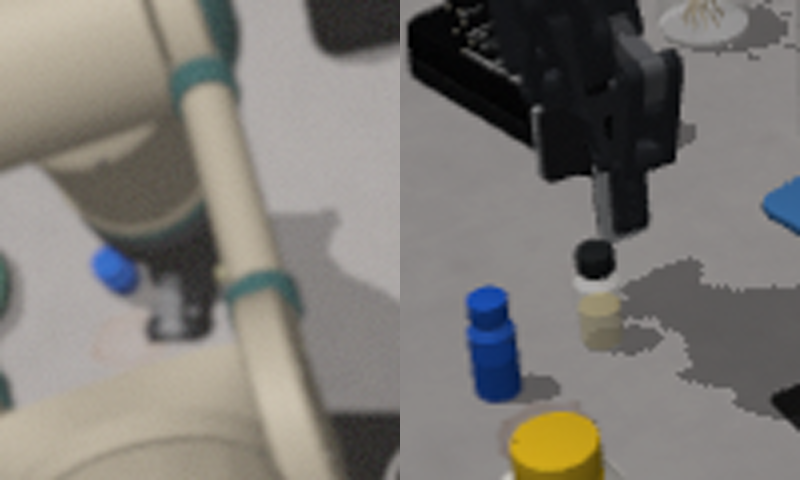

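In the scene view the fingers stand above the black-capped vial at (595,258), with the blue one clear to the left. I'm going down to grip it.

```bash

python3 -m jog '{"xyz":[[0,0,30],[0,0,55],[0,0,63],[0,0,63],[0,0,63],[0,0,63],[0,0,63],[0,0,63]],"yaw":[0,0,0,0,0,0,0,0],"fingers":[50,50,50,50,10,10,10,10]}' 25
python3 -m jog '{"xyz":[[0,0,0],[0,0,0]],"yaw":[0,0],"fingers":[10,10]}'
python3 d.py 622.3 268.4 360 90
```

```text
time: 3.53
tcp_pos: [623.6, 269.2, 183.8]
orientation: [2.221, 2.219, 0.006]
wrist_force: [-0.0, -0.0, 4.0]
width: 19.9
gripper_force: 25.8
time: 3.7
tcp_pos: [623.6, 269.2, 183.8]
orientation: [2.221, 2.219, 0.006]
wrist_force: [1.4, -0.2, 6.1]
width: 19.7
gripper_force: 25.9
t 3.7 pos [623.6 269.2 183.8] yaw 90.0 w 19.7 gf 25.9 F [ 1.4 -0.2  6.1] j [ 0.31  0.6   1.55 -0.    0.99  0.31]
TO GO [  -0.6   -0.6 -176.2] yaw -0.0
```

```bash

python3 -m jog '{"xyz":[[0,0,-20],[0,0,-50],[0,0,-80],[0,0,-115],[0,0,-150],[0,0,-175],[0,0,-175],[0,0,-175]],"yaw":[0,0,0,0,0,0,0,0],"fingers":[10,10,10,10,10,10,10,10]}'
python3 d.py 489 -128 240 90
```

```text
time: 4.37
tcp_pos: [622.8, 269.0, 359.1]
orientation: [2.221, 2.219, 0.006]
wrist_force: [0.6, 0.2, -0.5]
width: 19.6
gripper_force: 25.4
t 4.37 pos [622.8 269.  359.1] yaw 90.0 w 19.6 gf 25.4 F [ 0.6  0.2 -0.5] j [ 0.31  0.46  1.34 -0.    1.34  0.31]
TO GO [-397.3 -134.1  118. ] yaw -0.0
```

```bash

python3 -m jog '{"xyz":[[-20,-7,0],[-55,-18,0],[-92,-31,0],[-129,-44,0],[-166,-56,0],[-203,-68,0],[-240,-81,0],[-277,-93,0]],"yaw":[0,0,0,0,0,0,0,0],"fingers":[10,10,10,10,10,10,10,10]}'
python3 -m jog '{"xyz":[[-35,-12,10],[-70,-24,30],[-100,-34,50],[-120,-41,80],[-120,-41,100],[-120,-41,118],[-120,-41,118],[-120,-41,118]],"yaw":[0,0,0,0,0,0,0,0],"fingers":[10,10,10,10,10,10,10,10]}'
python3 d.py 489 -128 188.5 90
python3 - <<'E'
from h import *
a=read_camera("top");b=read_camera("scene")
cv2.imwrite("pics/m4.png",np.hstack([cv2.resize(a[210:330,380:480],None,fx=3.6,fy=3.6,interpolation=2),cv2.resize(b[180:300,380:490],None,fx=3.6,fy=3.6,interpolation=2)]))
E
```

```text
time: 5.03
tcp_pos: [527.7, -9.3, 354.9]
orientation: [-2.22, -2.219, 0.004]
wrist_force: [1.1, 0.2, -1.1]
width: 19.8
gripper_force: 25.4
time: 5.7
tcp_pos: [487.4, -127.7, 237.0]
orientation: [-2.219, -2.217, 0.003]
wrist_force: [0.7, -0.7, 0.5]
width: 19.7
gripper_force: 25.4
t 5.7 pos [ 487.4 -127.7  237. ] yaw 89.9 w 19.7 gf 25.4 F [ 0.7 -0.7  0.5] j [-0.39  0.33  1.9  -0.    0.92 -0.39]
TO GO [-0.4  1.8 48.5] yaw -0.1
```

View pics/m4.png

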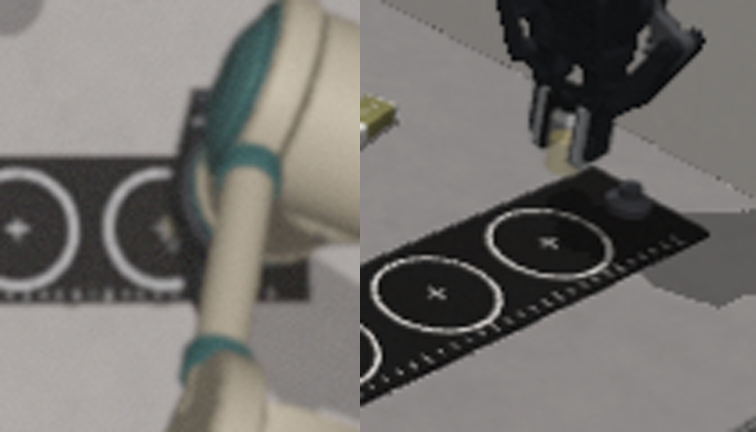

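The vial hangs above mark 4. The scene-camera crosses are at about (190,242) for mark 4 and (76,293) for mark 3 in this crop.

```bash

python3 - <<'E'
from h import *
f=lambda u,v:(380+(u+.5)/3.6-.5,180+(v+.5)/3.6-.5)
print(at("scene",f(189,242),4),at("scene",f(76,292.5),4))
# scene residual of vial bottom predicted pixel: TCP (487.4,-127.7,237)-> bottom z 53
p=proj("scene",[[487.4,-127.7,53.5],[489,-128,4]]);print(((p-[380,180]+.5)*3.6+[360,0]).round(0))
E
```

```text
[ 489.  -131.2] [491.  -40.8]
[[561. 173.]
 [546. 244.]]
```

```bash

python3 -m jog '{"xyz":[[-1,1,20],[-2.3,1.8,38],[-2.3,1.8,45],[-2.3,1.8,48],[-2.3,1.8,48.5],[-2.3,1.8,48.5]],"yaw":[0,0,0,0,0,0],"fingers":[10,10,10,10,10,10]}'
python3 d.py 489 -130 188 90
```

```text
time: 6.3
tcp_pos: [490.6, -130.2, 191.0]
orientation: [2.221, 2.22, 0.001]
wrist_force: [-0.0, 0.5, -0.1]
width: 20.0
gripper_force: 25.4
t 6.3 pos [ 490.6 -130.2  191. ] yaw 90.0 w 20.0 gf 25.4 F [-0.   0.5 -0.1] j [-0.4   0.39  1.95 -0.    0.8  -0.4 ]
TO GO [ 0.2 -1.6  3. ] yaw -0.0
```

```bash

python3 -m jog '{"xyz":[[0,-1,1],[0,-1,2],[0,-1,2],[0,-1,2]],"yaw":[0,0,0,0],"fingers":[10,10,10,10]}'
python3 d.py 489 -130 188 90
python3 -m jog '{"xyz":[[0,0,1],[0,0,1.5],[0,0,1.5],[0,0,1.5]],"yaw":[0,0,0,0],"fingers":[10,10,10,10]}'
python3 d.py 489 -130 188 90
```

```text
time: 6.63
tcp_pos: [489.2, -130.3, 188.5]
orientation: [2.222, 2.22, 0.0]
wrist_force: [-0.3, 0.5, -0.7]
width: 19.7
gripper_force: 25.4
t 6.63 pos [ 489.2 -130.3  188.5] yaw 90.0 w 19.7 gf 25.4 F [-0.3  0.5 -0.7] j [-0.4   0.4   1.95 -0.    0.79 -0.4 ]
TO GO [ 0.3 -0.2  0.5] yaw -0.0
time: 6.97
tcp_pos: [489.4, -130.3, 187.8]
orientation: [2.222, 2.22, 0.001]
wrist_force: [-1.6, 0.5, 8.5]
width: 19.9
gripper_force: 26.2
t 6.97 pos [ 489.4 -130.3  187.8] yaw 90.0 w 19.9 gf 26.2 F [-1.6  0.5  8.5] j [-0.4   0.4   1.95 -0.    0.79 -0.4 ]
TO GO [ 0.3 -0.4 -0.2] yaw -0.0
```

```bash

python3 -m jog '{"xyz":[[0,0,-1],[0,0,-1],[0,0,-1],[0,0,-1],[0,0,-1],[0,0,-30],[0,0,-65],[0,0,-100]],"yaw":[0,0,0,0,0,0,0,0],"fingers":[10,24,30,45,45,45,60,80]}'
python3 -m jog '{"xyz":[[0,0,-40],[0,0,-40],[0,0,-40]],"yaw":[0,0,0],"fingers":[80,80,80]}'
python3 d.py 651.3 -16.5 260 56
```

```text
time: 7.63
tcp_pos: [488.7, -130.1, 286.9]
orientation: [-2.22, -2.219, 0.002]
wrist_force: [0.8, -0.8, -0.1]
width: 68.0
gripper_force: 0.0
time: 7.88
tcp_pos: [489.9, -130.5, 329.1]
orientation: [2.218, 2.217, 0.004]
wrist_force: [-0.8, -0.7, -0.4]
width: 80.1
gripper_force: 0.0
t 7.88 pos [ 489.9 -130.5  329.1] yaw 90.0 w 80.1 gf 0.0 F [-0.8 -0.7 -0.4] j [-0.4   0.23  1.77 -0.    1.14 -0.4 ]
TO GO [114.3 160.9  69.7] yaw 34.0
```

```bash

python3 -m jog '{"xyz":[[20,28,0],[42,58,0],[64,90,10],[86,120,20],[106,150,35],[114,161,55],[114,161,70],[114,161,70]],"yaw":[6,13,20,27,34,34,34,34],"fingers":[82,82,82,82,82,82,82,82]}'
python3 -m jog '{"xyz":[[0,0,0],[0,0,0]],"yaw":[0,0],"fingers":[82,82]}'
python3 d.py 651.3 -16.5 190 56
python3 - <<'E'
from h import *
a=read_camera("top");b=read_camera("scene")
cv2.imwrite("pics/b1.png",np.hstack([cv2.resize(a[150:310,300:470],None,fx=2.4,fy=2.4,interpolation=2),cv2.resize(b[170:330,280:440],None,fx=2.4,fy=2.4,interpolation=2)]))
E
```

```text
time: 8.55
tcp_pos: [648.9, -15.2, 250.4]
orientation: [-2.767, -1.473, 0.015]
wrist_force: [-1.1, 0.4, -0.2]
width: 81.7
gripper_force: 0.0
time: 8.72
tcp_pos: [649.9, -16.7, 256.3]
orientation: [-2.774, -1.473, 0.002]
wrist_force: [-0.4, 0.0, -0.4]
width: 82.0
gripper_force: 0.0
t 8.72 pos [649.9 -16.7 256.3] yaw 55.9 w 82.0 gf 0.0 F [-0.4  0.  -0.4] j [-0.13  0.49  1.55 -0.    1.1   0.46]
TO GO [ 1.   1.1 66.3] yaw -0.1
```

View pics/b1.png

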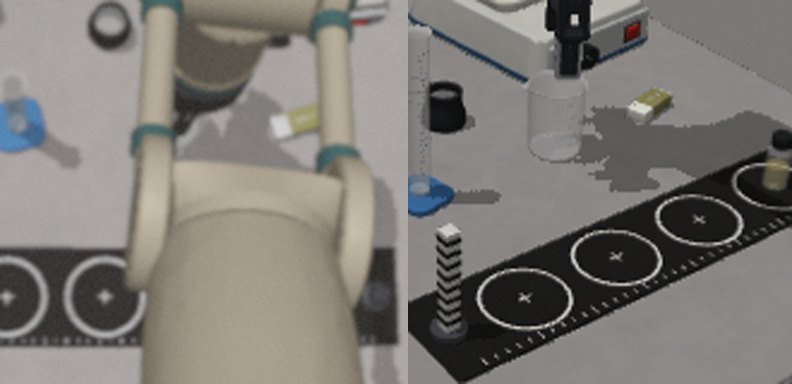

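The vial stands upright on mark 4. In the scene crop the beaker is at (556,115) with a fingertip near (568,75). I'll check where the fingertips should project.

```bash

python3 - <<'E'
from h import *
print(ray("scene",(320,240))[0])
y=R()[:,1];c=np.array([650,-16.7,94.])
p=proj("scene",[c,c+y*46,c-y*46,[651.5,-16.5,67],[651.5,-16.5,0]]);print(((p-[280,170]+.5)*2.4+[408,0]).round(0))
E
```

```text
[-29.3780688  574.00307135 559.39747632]
[[560.  57.]
 [555.  33.]
 [565.  82.]
 [557.  83.]
 [554. 148.]]
```

```bash

python3 -m jog '{"xyz":[[0.5,0.5,25],[1,1,50],[1,1,64],[1,1,67],[1,1,67],[1,1,67]],"yaw":[0,0,0,0,0,0],"fingers":[82,82,82,82,82,82]}'
python3 d.py 651.3 -16.5 190 56
python3 -m jog '{"xyz":[[0,0,0],[0,0,0],[0,0,0],[0,0,0],[0,0,0],[0,0,0]],"yaw":[0,0,0,0,0,0],"fingers":[70,60,50,45,45,45]}' 25
python3 d.py 651.3 -16.5 300 56
```

```text
time: 9.32
tcp_pos: [652.1, -16.5, 191.2]
orientation: [2.773, 1.473, 0.003]
wrist_force: [0.2, -0.5, 1.3]
width: 81.8
gripper_force: 0.0
t 9.32 pos [652.1 -16.5 191.2] yaw 55.9 w 81.8 gf 0.0 F [ 0.2 -0.5  1.3] j [-0.13  0.56  1.61 -0.    0.97  0.46]
TO GO [-0.5 -0.7  1.2] yaw -0.1
time: 9.82
tcp_pos: [652.0, -16.1, 191.1]
orientation: [2.773, 1.473, 0.003]
wrist_force: [-1.0, 0.6, 6.7]
width: 51.3
gripper_force: 25.2
t 9.82 pos [652.  -16.1 191.1] yaw 56.0 w 51.3 gf 25.2 F [-1.   0.6  6.7] j [-0.13  0.56  1.61 -0.    0.97  0.46]
TO GO [  -0.7   -0.2 -108.9] yaw -0.0
```

```bash

python3 -m jog '{"xyz":[[0,0,-20],[0,0,-45],[0,0,-70],[0,0,-85],[0,0,-85],[0,0,-85]],"yaw":[0,0,0,0,0,0],"fingers":[45,45,45,45,45,45]}'
python3 d.py 490.7 -39.7 240 90
```

```text
time: 10.32
tcp_pos: [651.7, -16.1, 275.3]
orientation: [2.773, 1.473, 0.002]
wrist_force: [-0.1, 0.4, -0.3]
width: 51.3
gripper_force: 26.3
t 10.32 pos [651.7 -16.1 275.3] yaw 56.0 w 51.3 gf 26.3 F [-0.1  0.4 -0.3] j [-0.13  0.48  1.52 -0.    1.14  0.46]
TO GO [-109.7 -120.3   35. ] yaw -34.0
```

```bash

python3 -m jog '{"xyz":[[-15,-16,0],[-38,-42,0],[-61,-67,0],[-84,-92,0],[-102,-112,10],[-109.7,-120.3,25],[-109.7,-120.3,35],[-109.7,-120.3,35]],"yaw":[-6,-13,-20,-27,-34,-34,-34,-34],"fingers":[45,45,45,45,45,45,45,45]}'
python3 -m jog '{"xyz":[[0,0,0],[0,0,0]],"yaw":[0,0],"fingers":[45,45]}'
python3 d.py 490.7 -39.7 195 90
```

```text
time: 10.98
tcp_pos: [487.9, -39.4, 236.6]
orientation: [-2.218, -2.215, 0.007]
wrist_force: [1.3, 0.7, 0.0]
width: 50.9
gripper_force: 26.4
time: 11.15
tcp_pos: [491.1, -39.7, 239.4]
orientation: [-2.222, -2.221, 0.0]
wrist_force: [1.1, -0.1, -0.5]
width: 50.7
gripper_force: 26.4
t 11.15 pos [491.1 -39.7 239.4] yaw 90.0 w 50.7 gf 26.4 F [ 1.1 -0.1 -0.5] j [-0.22  0.31  1.92 -0.    0.91 -0.22]
TO GO [-0.  -0.4 44.4] yaw -0.0
```

```bash

python3 -m jog '{"xyz":[[0,0,20],[0,0,35],[0,0,42],[0,0,44.5],[0,0,45],[0,0,45]],"yaw":[0,0,0,0,0,0],"fingers":[45,45,45,45,45,45]}'
python3 d.py 490.7 -39.7 195 90
```

```text
time: 11.65
tcp_pos: [491.0, -39.6, 195.2]
orientation: [2.222, 2.22, 0.0]
wrist_force: [0.1, -0.8, -0.6]
width: 51.1
gripper_force: 26.0
t 11.65 pos [491.  -39.6 195.2] yaw 90.0 w 51.1 gf 26.0 F [ 0.1 -0.8 -0.6] j [-0.22  0.37  1.97 -0.    0.8  -0.22]
TO GO [-0.1 -0.3  0.2] yaw -0.0
```

```bash

python3 -m jog '{"xyz":[[0,0,0.7],[0,0,1],[0,0,1]],"yaw":[0,0,0],"fingers":[45,45,45]}'
python3 -m jog '{"xyz":[[0,0,0],[0,0,0],[0,0,0],[0,0,0],[0,0,-30],[0,0,-70],[0,0,-110],[0,0,-150]],"yaw":[0,0,0,0,0,0,0,0],"fingers":[56,65,82,82,82,82,82,82]}'
python3 d.py 467.7 362.2 300 90
```

```text
time: 11.9
tcp_pos: [491.1, -39.6, 195.0]
orientation: [2.221, 2.22, 0.002]
wrist_force: [-1.4, -0.1, 8.3]
width: 51.1
gripper_force: 26.1
time: 12.57
tcp_pos: [490.2, -39.6, 345.0]
orientation: [-2.222, -2.22, 0.001]
wrist_force: [0.4, 0.6, -0.3]
width: 81.9
gripper_force: 0.0
t 12.57 pos [490.2 -39.6 345. ] yaw 90.0 w 81.9 gf 0.0 F [ 0.4  0.6 -0.3] j [-0.22  0.2   1.77 -0.    1.18 -0.22]
TO GO [401.8 -22.8  45.1] yaw -0.0
```

```bash

python3 -m jog '{"xyz":[[35,-2,0],[70,-4,0],[105,-6,0],[140,-8,0],[175,-10,0],[210,-12,0],[245,-14,0],[280,-16,0]],"yaw":[0,0,0,0,0,0,0,0],"fingers":[84,84,84,84,84,84,84,84]}'
python3 -m jog '{"xyz":[[35,-2,0],[70,-4,10],[100,-6,20],[121,-7,45],[121,-7,45],[121,-7,45]],"yaw":[0,0,0,0,0,0],"fingers":[84,84,84,84,84,84]}'
python3 d.py 467.7 362.2 205 90
python3 - <<'E'
from h import *
a=read_camera("top");b=read_camera("scene")
cv2.imwrite("pics/w1.png",np.hstack([cv2.resize(a[200:360,230:430],None,fx=2,fy=2,interpolation=2),cv2.resize(b[200:360,180:380],None,fx=2,fy=2,interpolation=2)]))
E
```

```text
time: 13.23
tcp_pos: [474.3, 242.1, 343.5]
orientation: [2.222, 2.221, -0.0]
wrist_force: [0.9, 0.3, -0.3]
width: 83.9
gripper_force: 0.0
time: 13.73
tcp_pos: [467.1, 362.0, 296.8]
orientation: [-2.219, -2.223, 0.007]
wrist_force: [-0.3, -0.4, 0.5]
width: 84.0
gripper_force: 0.0
t 13.73 pos [467.1 362.  296.8] yaw 90.1 w 84.0 gf 0.0 F [-0.3 -0.4  0.5] j [ 0.54  0.38  1.63 -0.    1.13  0.54]
TO GO [ 0.5  0.9 91.8] yaw 0.1
```

View pics/w1.png

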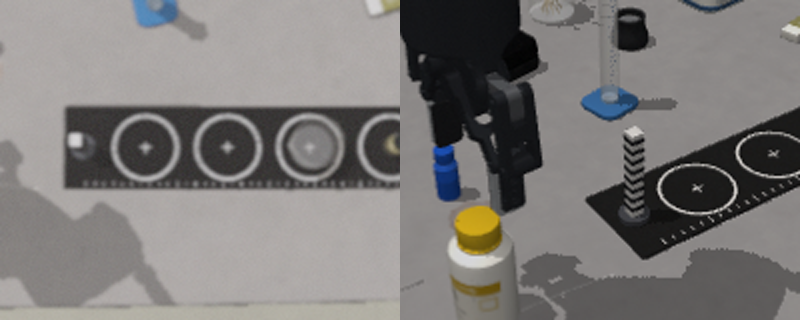

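The beaker stands centred on its ring at (310,147). For the bottle I'll check the fingertip projections before going down, since the visible fingertips are at about (445,125) and (508,200).

```bash

python3 - <<'E'
from h import *
c=np.array([467.3,362,297-161.])
y=R()[:,1]
p=proj("scene",[c,c+y*46,c-y*46,[467.7,362.2,98]]);print(((p-[180,200]+.5)*2+[400,0]).round(0))
E
python3 -m jog '{"xyz":[[0.5,0.9,0],[0.5,0.9,0]],"yaw":[0,0],"fingers":[85,85]}'
python3 d.py 467.7 362.2 205 90
```

```text
[[474. 178.]
 [445. 145.]
 [507. 214.]
 [479. 220.]]
time: 14.0
tcp_pos: [469.5, 361.0, 299.8]
orientation: [2.223, 2.218, 0.003]
wrist_force: [0.5, 0.3, -0.3]
width: 85.1
gripper_force: 0.0
t 14.0 pos [469.5 361.  299.8] yaw 89.9 w 85.1 gf 0.0 F [ 0.5  0.3 -0.3] j [ 0.54  0.38  1.63 -0.    1.14  0.54]
TO GO [ 1.1 -2.  94.8] yaw -0.1
```

```bash

python3 -m jog '{"xyz":[[0.5,-0.8,30],[1,-1.5,60],[1,-1.5,85],[1,-1.5,93],[1,-1.5,94],[1,-1.5,94]],"yaw":[0,0,0,0,0,0],"fingers":[85,85,85,85,85,85]}'
python3 d.py 467.7 362.2 205 90
python3 -m jog '{"xyz":[[0,0,0],[0,0,0],[0,0,0],[0,0,0],[0,0,0],[0,0,0],[0,0,0]],"yaw":[0,0,0,0,0,0,0],"fingers":[70,60,50,40,40,40,40]}' 35
python3 d.py 467.7 362.2 335 90
```

```text
time: 14.5
tcp_pos: [467.9, 362.6, 205.4]
orientation: [2.223, 2.22, 0.001]
wrist_force: [0.0, 1.1, -0.4]
width: 84.9
gripper_force: 0.0
t 14.5 pos [467.9 362.6 205.4] yaw 89.9 w 84.9 gf 0.0 F [ 0.   1.1 -0.4] j [ 0.54  0.47  1.74 -0.    0.93  0.54]
TO GO [-0.4 -0.2  0.4] yaw -0.1
time: 15.08
tcp_pos: [467.7, 363.2, 206.3]
orientation: [2.222, 2.22, 0.004]
wrist_force: [-0.6, -1.3, 6.3]
width: 46.6
gripper_force: 36.3
t 15.08 pos [467.7 363.2 206.3] yaw 90.0 w 46.6 gf 36.3 F [-0.6 -1.3  6.3] j [ 0.54  0.47  1.74 -0.    0.93  0.54]
TO GO [  -0.8    0.3 -128.7] yaw -0.0
```

```bash

python3 -m jog '{"xyz":[[0,0,-20],[0,0,-50],[0,0,-85],[0,0,-115],[0,0,-135],[0,0,-135],[0,0,-135]],"yaw":[0,0,0,0,0,0,0],"fingers":[40,40,40,40,40,40,40]}'
python3 d.py 492.3 51 260 90
```

```text
time: 15.67
tcp_pos: [467.3, 362.9, 340.7]
orientation: [2.221, 2.22, 0.004]
wrist_force: [-0.9, -0.2, -1.7]
width: 45.9
gripper_force: 36.6
t 15.67 pos [467.3 362.9 340.7] yaw 90.0 w 45.9 gf 36.6 F [-0.9 -0.2 -1.7] j [ 0.54  0.34  1.57 -0.    1.23  0.54]
TO GO [-312.    25.    80.4] yaw -0.0
```

```bash

python3 -m jog '{"xyz":[[-20,1.6,0],[-55,4.4,0],[-90,7.2,0],[-125,10,0],[-160,13,0],[-195,16,0],[-230,18,0],[-260,21,0]],"yaw":[0,0,0,0,0,0,0,0],"fingers":[40,40,40,40,40,40,40,40]}'
python3 -m jog '{"xyz":[[-30,2,0],[-46,3.5,10],[-51,4,40],[-51,4,70],[-51,4,80],[-51,4,80],[-51,4,80]],"yaw":[0,0,0,0,0,0,0],"fingers":[40,40,40,40,40,40,40]}'
python3 d.py 492.3 51 210.5 90
```

```text
time: 16.33
tcp_pos: [486.9, 100.8, 337.5]
orientation: [-2.221, -2.218, 0.006]
wrist_force: [0.0, 0.7, -1.4]
width: 46.5
gripper_force: 36.6
time: 16.92
tcp_pos: [491.3, 51.8, 257.9]
orientation: [-2.22, -2.218, 0.005]
wrist_force: [-0.2, 0.5, -0.4]
width: 46.3
gripper_force: 36.6
t 16.92 pos [491.3  51.8 257.9] yaw 89.9 w 46.3 gf 36.6 F [-0.2  0.5 -0.4] j [-0.04  0.29  1.89 -0.    0.96 -0.03]
TO GO [-0.8  1.3 47.4] yaw -0.1
```

```bash

python3 -m jog '{"xyz":[[-0.5,0.5,20],[-0.8,0.5,38],[-0.8,0.5,45],[-0.8,0.5,48],[-0.8,0.5,49],[-0.8,0.5,49]],"yaw":[0,0,0,0,0,0],"fingers":[40,40,40,40,40,40]}'
python3 d.py 492.3 51 210 90
```

```text
time: 17.42
tcp_pos: [493.0, 51.1, 211.3]
orientation: [2.221, 2.22, 0.001]
wrist_force: [-0.8, 0.1, -1.0]
width: 46.0
gripper_force: 36.7
t 17.42 pos [493.   51.1 211.3] yaw 90.0 w 46.0 gf 36.7 F [-0.8  0.1 -1. ] j [-0.04  0.35  1.95 -0.    0.84 -0.04]
TO GO [-0.1 -0.7  1.3] yaw -0.0
```

```bash

python3 -m jog '{"xyz":[[0,-0.7,1],[0,-0.7,1.8],[0,-0.7,1.8],[0,-0.7,1.8]],"yaw":[0,0,0,0],"fingers":[40,40,40,40]}'
python3 d.py 492.3 51 210 90
```

```text
time: 17.75
tcp_pos: [492.3, 51.1, 210.3]
orientation: [2.221, 2.219, 0.003]
wrist_force: [-0.9, -0.4, 5.9]
width: 46.3
gripper_force: 37.3
t 17.75 pos [492.3  51.1 210.3] yaw 90.0 w 46.3 gf 37.3 F [-0.9 -0.4  5.9] j [-0.04  0.35  1.95 -0.    0.84 -0.04]
TO GO [-0.1  0.   0.3] yaw -0.0
```

```bash

python3 -m jog '{"xyz":[[0,0,-0.5],[0,0,-0.5],[0,0,-0.5],[0,0,-0.5],[0,0,-30],[0,0,-70],[0,0,-110],[0,0,-150]],"yaw":[0,0,0,0,0,0,0,0],"fingers":[54,65,82,84,84,84,84,84]}'
python3 -m jog '{"xyz":[[0,0,-15],[0,0,-15],[0,0,-15]],"yaw":[0,0,0],"fingers":[70,70,70]}'
python3 d.py 652.3 128.7 375 90
```

```text
time: 18.42
tcp_pos: [491.4, 51.1, 360.2]
orientation: [-2.222, -2.22, 0.001]
wrist_force: [1.4, -0.9, -0.7]
width: 84.2
gripper_force: 0.0
time: 18.67
tcp_pos: [491.8, 51.1, 374.5]
orientation: [2.221, 2.22, 0.002]
wrist_force: [-0.1, -0.0, -0.0]
width: 70.1
gripper_force: 0.0
t 18.67 pos [491.8  51.1 374.5] yaw 90.0 w 70.1 gf 0.0 F [-0.1 -0.  -0. ] j [-0.04  0.17  1.72 -0.    1.24 -0.04]
TO GO [ 77.8 160.5  -0.2] yaw -0.0
```

```bash

python3 -m jog '{"xyz":[[17,35,0],[34,70,0],[51,105,0],[68,138,0],[77.8,160,0],[77.8,160,0],[77.8,160,0],[77.8,160,0]],"yaw":[0,0,0,0,0,0,0,0],"fingers":[65,65,65,65,65,65,65,65]}'
python3 d.py 652.3 128.7 272 90
python3 - <<'E'
from h import *
b=read_camera("scene");a=read_camera("top")
cv2.imwrite("pics/y1.png",np.hstack([cv2.resize(a[150:310,190:350],None,fx=2.4,fy=2.4,interpolation=2),cv2.resize(b[130:290,220:380],None,fx=2.4,fy=2.4,interpolation=2)]))
c=np.array([652.3,128.7,375-165.]);y=R()[:,1]
p=proj("scene",[c,c+y*36,c-y*36,[652.3,128.7,156]]);print(((p-[220,130]+.5)*2.4+[384,0]).round(0))
E
```

```text
time: 19.33
tcp_pos: [651.0, 128.5, 371.4]
orientation: [-2.22, -2.218, 0.007]
wrist_force: [0.7, 0.1, -0.3]
width: 64.9
gripper_force: 0.0
t 19.33 pos [651.  128.5 371.4] yaw 90.0 w 64.9 gf 0.0 F [ 0.7  0.1 -0.3] j [ 0.09  0.43  1.35 -0.    1.37  0.09]
TO GO [ 0.3  1.8 99.4] yaw -0.0
[[537.  64.]
 [511.  49.]
 [564.  81.]
 [538. 129.]]
```

View pics/y1.png

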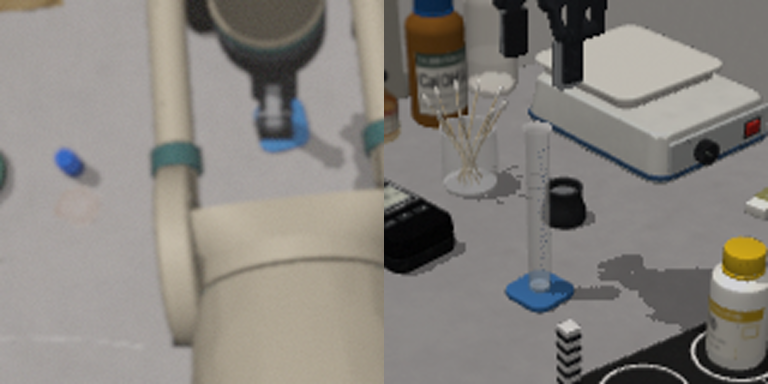

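The cylinder rim at (538,128) and the fingertips match their projections, and the bottle stands on mark 2. I'm going down to grip high on the tube.

```bash

python3 -m jog '{"xyz":[[0.3,1,20],[0.3,1,45],[0.3,1,70],[0.3,1,92],[0.3,1,99],[0.3,1,99],[0.3,1,99]],"yaw":[0,0,0,0,0,0,0],"fingers":[65,65,65,55,45,40,40]}'
python3 d.py 652.3 128.7 272 90
```

```text
time: 20.02
tcp_pos: [652.7, 128.7, 275.7]
orientation: [2.222, 2.22, 0.001]
wrist_force: [0.7, 1.1, 1.2]
width: 39.5
gripper_force: 0.0
t 20.02 pos [652.7 128.7 275.7] yaw 89.9 w 39.5 gf 0.0 F [0.7 1.1 1.2] j [ 0.09  0.5   1.49 -0.    1.16  0.09]
TO GO [-0.  -0.4  3.7] yaw -0.1
```

```bash

python3 -m jog '{"xyz":[[0,-0.4,1],[0,-0.4,1],[0,-0.4,1],[0,-0.4,1],[0,-0.4,1],[0,-0.4,1],[0,-0.4,1],[0,-0.4,1]],"yaw":[0,0,0,0,0,0,0,0],"fingers":[35,32,29,26,23,18,18,18]}' 25
python3 d.py 652.3 128.7 330 90
python3 -m jog '{"xyz":[[0,0,-15],[0,0,-35],[0,0,-55],[0,0,-55],[0,0,-55]],"yaw":[0,0,0,0,0],"fingers":[15,15,15,15,15]}'
python3 d.py 493.5 140.5 330 90
```

```text
time: 20.68
tcp_pos: [652.8, 129.1, 274.5]
orientation: [2.221, 2.22, 0.002]
wrist_force: [1.0, 1.1, 3.7]
width: 21.4
gripper_force: 24.6
t 20.68 pos [652.8 129.1 274.5] yaw 90.0 w 21.4 gf 24.6 F [1.  1.1 3.7] j [ 0.09  0.5   1.49 -0.    1.16  0.09]
TO GO [ -0.4  -0.4 -55.5] yaw -0.0
time: 21.1
tcp_pos: [652.6, 129.1, 329.5]
orientation: [2.221, 2.22, 0.002]
wrist_force: [-0.5, -0.2, -0.6]
width: 21.5
gripper_force: 24.6
t 21.1 pos [652.6 129.1 329.5] yaw 90.0 w 21.5 gf 24.6 F [-0.5 -0.2 -0.6] j [ 0.09  0.45  1.42 -0.    1.27  0.09]
TO GO [  11.3 -159.1   -0.8] yaw -0.0
```

```bash

python3 -m jog '{"xyz":[[1,-15,0],[2.5,-40,0],[5,-68,0],[7,-98,0],[9,-125,0],[10.5,-148,0],[11.3,-158.5,0],[11.3,-158.5,0]],"yaw":[0,0,0,0,0,0,0,0],"fingers":[15,15,15,15,15,15,15,15]}'
python3 -m jog '{"xyz":[[0,0,10],[0,0,20],[0,0,25],[0,0,25]],"yaw":[0,0,0,0],"fingers":[15,15,15,15]}'
python3 d.py 493.5 140.5 278.7 90
python3 - <<'E'
from h import *
b=read_camera("scene");a=read_camera("top")
cv2.imwrite("pics/y2.png",np.hstack([cv2.resize(a[190:310,230:350],None,fx=3.2,fy=3.2,interpolation=2),cv2.resize(b[190:330,270:390],None,fx=3.2,fy=3.2,interpolation=2)[:384]]))
E
```

```text
time: 21.77
tcp_pos: [491.4, 140.5, 327.7]
orientation: [-2.22, -2.22, 0.005]
wrist_force: [0.9, 0.6, -1.2]
width: 21.4
gripper_force: 24.7
time: 22.1
tcp_pos: [494.5, 140.2, 301.5]
orientation: [-2.221, -2.219, 0.005]
wrist_force: [-2.0, -0.9, -0.5]
width: 21.4
gripper_force: 24.7
t 22.1 pos [494.5 140.2 301.5] yaw 89.9 w 21.4 gf 24.7 F [-2.  -0.9 -0.5] j [ 0.14  0.27  1.79 -0.    1.08  0.14]
TO GO [ 0.3 -0.9 22.8] yaw -0.1
```

View pics/y2.png

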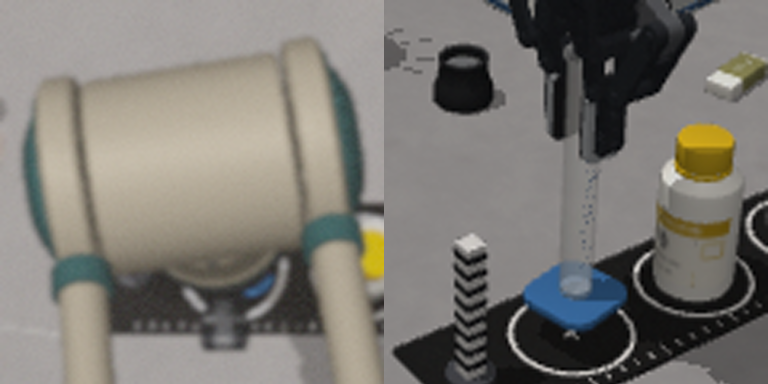

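The cylinder hangs upright above mark 1, with the foot at (575,293) and the ring cross at (571,332). I'm lowering it.

```bash

python3 -m jog '{"xyz":[[0,0,10],[0,-0.6,18],[0,-0.6,21],[0,-0.6,21.5],[0,-0.6,21.5]],"yaw":[0,0,0,0,0],"fingers":[15,15,15,15,15]}'
python3 d.py 493.5 140.5 278.5 90
```

```text
time: 22.62
tcp_pos: [493.3, 140.4, 282.0]
orientation: [-2.222, -2.22, 0.001]
wrist_force: [0.5, 0.5, -0.6]
width: 21.4
gripper_force: 24.7
t 22.62 pos [493.3 140.4 282. ] yaw 90.0 w 21.4 gf 24.7 F [ 0.5  0.5 -0.6] j [ 0.14  0.29  1.82 -0.    1.03  0.14]
TO GO [0.1 0.2 3.5] yaw -0.0
```

```bash

python3 -m jog '{"xyz":[[0,0,1],[0,0,2],[0,0,3],[0,0,3.3],[0,0,3.3]],"yaw":[0,0,0,0,0],"fingers":[15,15,15,15,15]}'
python3 d.py 493.5 140.5 278.5 90
```

```text
time: 23.03
tcp_pos: [493.4, 140.4, 279.1]
orientation: [2.222, 2.221, 0.0]
wrist_force: [0.4, 0.8, -1.2]
width: 21.7
gripper_force: 24.7
t 23.03 pos [493.4 140.4 279.1] yaw 90.0 w 21.7 gf 24.7 F [ 0.4  0.8 -1.2] j [ 0.14  0.29  1.83 -0.    1.03  0.14]
TO GO [0.1 0.1 0.6] yaw -0.0
```

```bash

python3 -m jog '{"xyz":[[0,0,0.7],[0,0,1.4],[0,0,1.4],[0,0,1.4]],"yaw":[0,0,0,0],"fingers":[15,15,15,15]}'
python3 d.py 493.5 140.5 278.5 90
```

```text
time: 23.37
tcp_pos: [493.7, 140.5, 278.4]
orientation: [2.222, 2.22, 0.002]
wrist_force: [-0.7, 0.5, 6.4]
width: 21.4
gripper_force: 25.1
t 23.37 pos [493.7 140.5 278.4] yaw 90.0 w 21.4 gf 25.1 F [-0.7  0.5  6.4] j [ 0.14  0.29  1.83 -0.    1.02  0.14]
TO GO [ 0.  -0.2 -0.1] yaw -0.0
```

Contact. Next I open gently, rise straight up and retreat clear of the view.

```bash

python3 -m jog '{"xyz":[[0,0,-0.5],[0,0,-0.5],[0,0,-0.5],[0,0,-0.5],[0,0,-0.5],[0,0,-0.5],[0,0,-20],[0,0,-50]],"yaw":[0,0,0,0,0,0,0,0],"fingers":[24,30,38,50,60,60,60,60]}'
python3 -m jog '{"xyz":[[0,0,-30],[0,0,-70],[0,0,-100],[0,0,-110],[0,0,-110]],"yaw":[0,0,0,0,0],"fingers":[60,60,60,60,60]}'
python3 d.py 400 450 430 90
```

```text
time: 24.03
tcp_pos: [492.2, 140.2, 325.4]
orientation: [-2.219, -2.217, 0.01]
wrist_force: [0.6, -1.2, -0.1]
width: 60.1
gripper_force: 0.0
time: 24.45
tcp_pos: [493.9, 140.6, 440.7]
orientation: [2.219, 2.218, 0.008]
wrist_force: [-0.4, -0.2, -0.4]
width: 60.0
gripper_force: 0.0
t 24.45 pos [493.9 140.6 440.7] yaw 90.0 w 60.0 gf 0.0 F [-0.4 -0.2 -0.4] j [ 0.14  0.16  1.57 -0.    1.4   0.14]
TO GO [309.4 -94.2  10.4] yaw -0.0
```

```bash

python3 -m jog '{"xyz":[[38,-11,0],[76,-22,0],[114,-33,0],[152,-44,0],[190,-55,0],[228,-66,0],[266,-77,0],[300,-90,0]],"yaw":[0,0,0,0,0,0,0,0],"fingers":[60,60,60,60,60,60,60,60]}'
python3 -m jog '{"xyz":[[0,0,0],[0,0,0],[0,0,0]],"yaw":[0,0,0],"fingers":[60,60,60]}'
python3 - <<'E'
from h import *
a=read_camera("top");b=read_camera("scene")
cv2.imwrite("pics/top9.png",a)
cv2.imwrite("pics/f1.png",cv2.resize(a[170:310,250:480],None,fx=3.4,fy=3.4,interpolation=2))
cv2.imwrite("pics/f2.png",cv2.resize(b[150:340,180:500],None,fx=2.5,fy=2.5,interpolation=2))
E
```

```text
time: 25.12
tcp_pos: [402.6, 442.5, 434.7]
orientation: [-2.222, -2.221, 0.006]
wrist_force: [-0.0, 0.6, 0.6]
width: 60.2
gripper_force: 0.0
time: 25.37
tcp_pos: [403.4, 440.2, 435.5]
orientation: [2.221, 2.221, -0.007]
wrist_force: [-0.3, -0.1, 0.7]
width: 60.0
gripper_force: 0.0
```

View pics/f1.png

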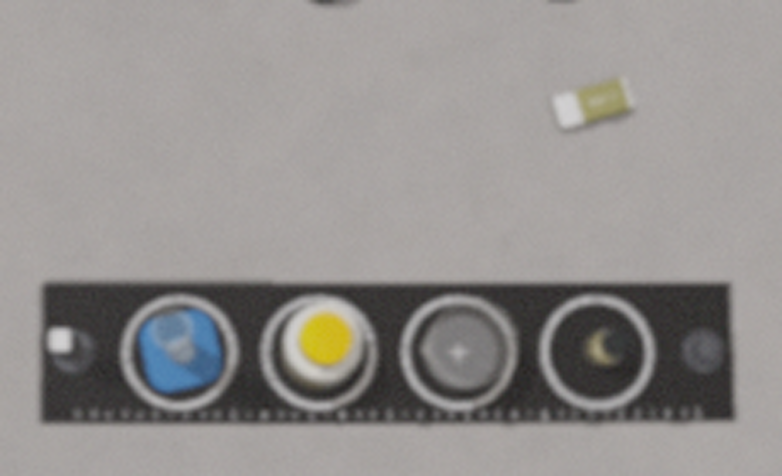

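View pics/f2.png

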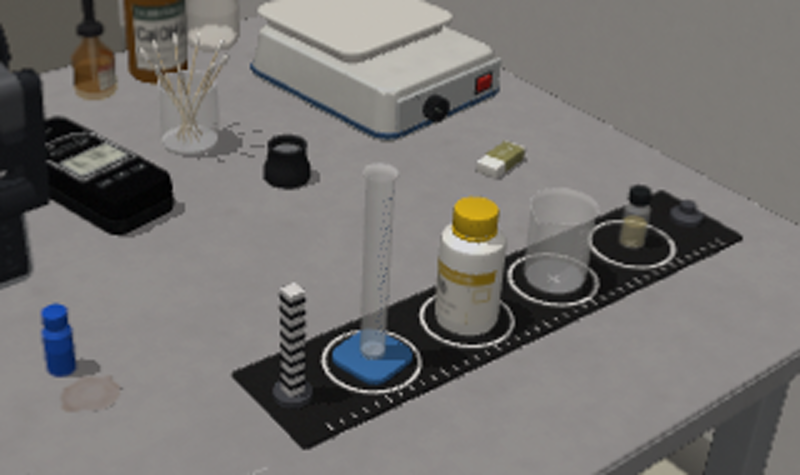

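All four stand on their rings. I'll check the offsets numerically, from the top-view caps at (325,338) and (614,341) and the ring centres at (319,352) and (597,352).

```bash

python3 - <<'E'
from h import *
f=lambda u,v:(250+(u+.5)/3.4-.5,170+(v+.5)/3.4-.5)
g=lambda u,v:(180+(u+.5)/2.5-.5,150+(v+.5)/2.5-.5)
for n,c,p,z in [("cyl foot","top",f(180,349),10),("ring1","top",f(180,352),4),("bottle","top",f(325,338),102),("ring2","top",f(319,352),4),("beaker base","top",f(460,348),8),("ring3","top",f(459,352),4),("vial","top",f(614,341),55),("ring4","top",f(597,352),4),
("cyl rim","scene",g(381,171),160),("cyl foot","scene",g(373,355),10),("ring1","scene",g(371.5,361),4),("bottle","scene",g(477,211),102),("ring2","scene",g(467,319),4),("bk rim","scene",g(563,205),71),("ring3","scene",g(553.5,279),4),("vial","scene",g(640,193),55),("ring4","scene",g(632,243),4)]: print(n,c,at(c,p,z))
E
```

```text
cyl foot top [495.2 141.6]
ring1 top [493.7 141.8]
bottle top [492.4  52.9]
ring2 top [492.   52.3]
beaker base top [492.4 -38.2]
ring3 top [490.2 -37.9]
vial top [ 490.8 -128.1]
ring4 top [ 488.1 -127.5]
cyl rim scene [495.5 137.9]
cyl foot scene [492.  140.2]
ring1 scene [493.  140.6]
bottle scene [488.9  53.1]
ring2 scene [490.4  51. ]
bk rim scene [492.6 -42.6]
ring3 scene [489.6 -40.4]
vial scene [ 486.8 -128. ]
ring4 scene [ 488.5 -131.7]
```

All are within 2–3 mm of centre and upright, so I'm handing in.

```bash
python3 -c "
from workcell import *
print(hand_in())"
```

```text
the job is handed in; nothing more can be done
None
```

The cylinder, bottle, beaker and vial stand upright on their ring marks, tallest at the post down to shortest at the stud, each within about 4 mm of centre by camera. The job was handed in at about 25.5 s of the 93 s, and none of the moves went near the eraser, loupe or green tin (the final pictures show the first two in place; the tin was out of frame).

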